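Clamp a dental cast and index its carriage one hole

ROBOT

A 6-joint arm with a two-finger parallel gripper is mounted at the origin on the work surface. World frame = base frame: x ahead of the robot, y to its left, z up, the work surface at z = 0. Lengths are in mm, angles in rad, forces in N, time in s.
With the tool pointing down it reaches from about 325 to 900 mm from the base axis. Payload 6.1 kg.
Tool frame: the origin (TCP) lies on the mounting face of the last link; the fingertips stand 182 mm ahead of it and the grasp point (between the pads) lies 164 mm ahead of it; z points along the fingers, x is the direction in which the jaws open and shut, and the axes are right-handed (so a half turn about z gives the same grasp; the last joint's range is limited). The gripper opens to 87 mm and grips with 3 to 60 N. Pads are 19 mm wide; open, the fingers measure 117 mm over their backs; the gripper's body (75 mm by 190 mm) begins 51 mm behind the grasp point.
Start: joints at [-1.313, 0.22, 1.526, -0, 1.395, -0.126], TCP at [234.022, -579.527, 404.738] pointing down, gripper open.
Joint ranges: [-2.98, 2.98], [-0.91, 2.08], [0.09, 2.57], [-1.24, 4.39], [0.2, 2.65], [-2.68, 2.68]. Speed limits (rad/s): [2.57, 2.57, 3.01, 3.14, 3.14, 3.14].

INTERFACE

Orientations are given as a unit quaternion [x, y, z, w].
In Python, from cell import arm gives the robot as it stands. Calls block until the motion is done:
- arm.move_to(position, orientation): joint-space move of the TCP to a pose.
- arm.servo_line(position, rotation=None, v=150): straight line of the TCP; rotation=None keeps the orientation; v is the mean speed in mm/s.
- arm.move_j(angles): joint-space move.
- arm.set_gripper(opening): finger opening in mm; the grip force is fixed at half the most; returns when the fingers have stopped.
- arm.sleep(seconds).
- arm.solve_ik(position, orientation): joint angles nearest the present ones, or None.
- arm.read_state(): the state.
- arm.camera(name): name is "side" or "top"; returns a dict with "img" (480x640x3 uint8, red, green, blue), "intrinsics" (3x3 intrinsics, pixels), "k1" (the pictures are not rectified: a ray, as slopes to the right and down, at radius r is drawn at 1 + k1 r^2 times it, then the intrinsics apply), "origin" and "rotation" of the camera in the world. Camera axes: x right, y down, z forward; pixel columns grow to the right and rows downward; lengths in mm; the calibration is good to about 2 mm. A picture is of the moment at which its call begins. There is no depth.
A pose or a line that the arm cannot do raises arm.PlanningError and nothing moves.
- arm.job_done(): hands the job in, once; it reports no verdict.
Trained networks look in the newest picture that a camera, given by its name, has taken for a name from the list of things; names that differ only in an ending like _2 or _b are one class to them, and where a whole thing is asked for, a point or a joint stands for the part that bears it (a point fixed in the world has none). Each returns a list of dicts, best first, with "conf" (0 to 1); they miss things now and then, are a little off and sometimes report something else, mostly with a low value. They report only what shows in the picture. A call takes as long as a camera call. They do not tell look-alikes from the thing itself.
- arm.boxes_of(label, camera): "at" ([x, y, z] in mm, in the coordinates of the camera as it stood for that picture, good to about 4 mm: the middle of the surface that is visible of it).
- arm.cut_out(label, camera): "mask" (480x640 bool, what is visible of it).
- arm.pinpoint(label, camera): "at" ([x, y, z] in mm, in the coordinates of the camera as it stood for that picture, good to about 4 mm: a listed point, or the origin of a listed thing).
The state is a dict: "clock": time; "joint_pos": joint angles; "dq": joint speeds; "tau": joint torques, N m; "tcp_pos": TCP position; "ee_rot": TCP orientation; "ft_force": force on the tool from outside, world axes, zero at the start; "ft_torque": the same for the moment, N m; "width": finger opening in mm.
Only numpy, scipy, OpenCV 4.12 (cv2) and the standard library are available. Lean on these libraries where they do the work, as an engineer would, in place of code of your own. Each camera call takes 0.05 s, during which the arm holds its last target. There are 200 camera calls.

TASK

On the indexing slide, turn the vise crank clockwise (seen from above) until the moving jaw grips the plaster cast firmly against the fixed jaw, and leave it clamped. Then pull the lock knob up, slide the carriage one hole only along the rail towards the extraction nozzle and let the pin go fully home in that hole. The program finishes while still gripping the lock knob, with the pin held home; leave the other things on the bench where they are.

Things in the scene. Friction and masses are not known exactly. Their poses are not given: they have to be found in the camera images.
- slide_base: The indexing slide, fixed to the bench: a straight aluminium rail tube 440 mm long, 40 mm wide, its top 50 mm above the bench, on two dark feet, with a row of round 13 mm holes every 60 mm in its top. Origin on the bench under the middle of the rail; its y axis runs along the rail towards the grey bell-mouthed extraction nozzle at the rail's +y end (mouth 80 mm across, from 211 mm along y, top at 130 mm). Position and yaw vary.
- carriage (a joint): Travel in m of the carriage, a dark steel sleeve on the rail with an aluminium plate (155 x 100 mm, top at 66 mm) carrying the vise. 0 at the start (pin in a hole); grows towards the nozzle; the next hole is at 0.060, then 0.120; the hole behind is at -0.060. It slides with about 1.5 N friction, only when the pin is out.
- crank (a joint): Angle in rad of the vise crank, about a vertical axis; grows clockwise seen from above and closes the vise: the moving jaw advances 10 mm per rad. It starts between 0 and 0.5 and ends its range at 2.2; with the cast between the jaws it stops near 1.6. Friction about 0.12 N m holds it where it is left, so the clamp stays tight; firm means pushing the handle with about 10 N once the jaw is on the cast.
- crank_axis (a point): Point on the crank's axis at the top of its hub (hub 28 mm across), 108 mm above the bench.
- crank_handle (a point): Centre of the crank's upright black grip, a cylinder 18 mm in diameter, 45 mm tall (109 to 154 mm above the bench), free to spin on its pin, 40 mm from the crank's axis. The flat crank arm below it ends at 108 mm. It circles level about crank_axis.
- knob_center (a point): Centre of the black lock knob, an upright cylinder 24 mm in diameter, 26 mm tall (73 to 99 mm above the bench when the pin is home), on the carriage's sleeve above the rail, at the end away from the nozzle. Below it a brass bush 20 mm across reaches 70 mm.
- lock_knob: The lock knob itself; origin at the centre of its underside.
- plunger (a joint): How far in m the lock knob and its 10 mm round-nosed pin are pulled up: 0 with the pin fully home, 0.020 at most. A spring pushes it down with 4 N at home and 8 N at most. The pin clears the rail's top from 0.012; over solid rail it rests at 0.012, over a hole it drops in (clearance 1.5 mm all round).
- jaw_face: Moving jaw face, steel plate 6 x 70 x 29 mm, tops out 96 mm above the bench, on the robot's side of the cast.
- fixed_jaw: Fixed jaw, steel block 16 x 70 x 30 mm on the far side of the cast, its top 96 mm above the bench. Clear opening between the jaws is 62 mm at crank angle 0.
- cast_center (a point): Centre of the base of the plaster cast between the jaws: 46 mm (across the jaws) x 64 x 24 mm, with a horseshoe of teeth to 35 mm height; stands loose on the carriage plate at the start. Teeth tops about 101 mm above the bench.
- cast: The same plaster cast; origin at the centre of its underside, z up.
- spare_cast: Another plaster cast, 46 x 64 x 35 mm, on the bench behind the rail. Leave alone.
- wax_tin: Dark round tin of wax, 90 mm across, 40 mm tall. Leave alone.
- burner: Small brass burner, 72 mm across, 85 mm tall, behind the rail. Leave alone.
- wax_knife: Wooden-handled wax knife 170 mm long, 12 mm thick, lying on the bench in front of the rail. Leave alone.
- steel_bowl: Steel bowl, 120 mm across, 45 mm tall. Leave alone.
- bottle: Amber bottle, 60 mm across, 130 mm tall. Leave alone.
- brush: Flat brush, 170 mm long, lying. Leave alone.
Not all that is in view belongs to the job. What is shaped like the cast but black, green or turquoise is not meant.

How it is judged:
By the outcome, as a careful person would: the job done as asked, in the order asked, and still so for the second after the job is handed in, while the arm keeps its last pose, push and grip.
It also fails if it takes over 48 s, if anything falls off the work surface, if the arm or the gripper's body presses on something with over 40 N, if the wrist force passes 120 N, or if a joint passes its speed limit or range.

## Working session

There is one attempt and no reset: what is moved stays moved. The work goes in short steps, each a Python script; the robot and the scene stay as the last script left them, time stands still between calls to the robot, and variables do not carry over. Pictures are saved under pics/ and viewed, about 8 in all and at most 12, crops included, and the job is handed in when it is done.

```bash
ls; mkdir -p pics; cat > h.py <<'E'
import numpy as np, cv2
from cell import arm
def W(c,p): return np.array(c["origin"])+np.array(c["rotation"])@np.array(p)
def px(c,P):
    p=np.array(c["rotation"]).T@(np.array(P,float)-np.array(c["origin"])); s=p[:2]/p[2]
    s=s*(1+c["k1"]*(s@s)); K=np.array(c["intrinsics"]); return (K@[s[0],s[1],1])[:2]
def at_z(c,uv,z):
    K=np.array(c["intrinsics"]); d=np.linalg.solve(K,[uv[0],uv[1],1])[:2]; s=d.copy()
    for _ in range(20): s=d/(1+c["k1"]*(s@s))
    r=np.array(c["rotation"])@[s[0],s[1],1]; o=np.array(c["origin"]); return o+r*(z-o[2])/r[2]
def save(c,n,crop=None,k=1):
    im=cv2.cvtColor(np.array(c["img"]),cv2.COLOR_RGB2BGR)
    if crop: x0,y0,x1,y1=crop; im=cv2.resize(im[y0:y1,x0:x1],None,fx=k,fy=k,interpolation=cv2.INTER_CUBIC)
    cv2.imwrite("pics/"+n,im)
E
cat > m.py <<'E'
from h import *
for n in ("top","side"):
    c=arm.camera(n); save(c,n+"1.png"); print(n,np.round(c["origin"]),np.round(c["rotation"],2).tolist(),c["k1"])
    for l in ("knob_center","crank_axis","crank_handle","cast_center","slide_base","jaw_face","fixed_jaw","lock_knob"):
        for d in arm.pinpoint(l,n)[:3]:
            w=W(c,d["at"]); print(n,l,round(d["conf"],2),np.round(w,1),np.round(px(c,w)))
s=arm.read_state(); print(s)
E
python3 m.py
```

```text
pics
top [ 433.   -6. 1442.] [0.71, -0.7, 0.03, -0.03] -0.02280618044959112Traceback (most recent call last):
  File "m.py", line 6, in <module>
    w=W(c,d["at"]); print(n,l,round(d["conf"],2),np.round(w,1),np.round(px(c,w)))
  File "h.py", line 3, in W
    def W(c,p): return np.array(c["origin"])+np.array(c["rotation"])@np.array(p)
                                             ~~~~~~~~~~~~~~~~~~~~~~~^~~~~~~~~~~~
ValueError: matmul: Input operand 1 has a mismatch in its core dimension 0, with gufunc signature (n?,k),(k,m?)->(n?,m?) (size 3 is different from 4)
```

```bash
sed -i 's/^from cell.*/&\nfrom scipy.spatial.transform import Rotation as Ro/; s/np.array(c\["rotation"\])/Ro.from_quat(c["rotation"]).as_matrix()/g' h.py; python3 m.py
```

```text
top [ 433.   -6. 1442.] [0.71, -0.7, 0.03, -0.03] -0.02280618044959112
top knob_center 0.37 [608.7 -68.9  87.3] [348. 227.]
top knob_center 0.24 [641.7  18.9  77.9] [315. 214.]
top crank_axis 0.52 [642.1  18.6  76. ] [315. 214.]
top crank_handle 0.73 [525.9  42.1 130.2] [305. 256.]
top cast_center 0.94 [442.9 -73.2  12.2] [348. 290.]
top cast_center 0.8 [498.5 288.3  11.6] [218. 269.]
top cast_center 0.69 [644.9  19.7  79.6] [315. 213.]
top slide_base 0.57 [617.9  26.2  -1. ] [313. 227.]
top slide_base 0.38 [510.9 468.5  -4.5] [155. 264.]
top jaw_face 0.57 [614.3  29.1  67.7] [311. 225.]
top fixed_jaw 0.6 [678.1  23.4  64. ] [314. 202.]
top lock_knob 0.48 [609.8 -68.   73.5] [348. 227.]
side [ 487.  908. 1030.] [-0.03, 0.93, -0.37, 0.02] -0.09574572506580996
side knob_center 0.37 [609.7 -68.4  81.1] [302. 225.]
side knob_center 0.32 [676.2  26.2  65.4] [277. 250.]
side crank_axis 0.68 [567.5  33.5 113.3] [313. 242.]
side crank_axis 0.26 [674.3  24.6  67.5] [278. 249.]
side crank_axis 0.19 [643.9  19.5  71.5] [288. 247.]
side crank_handle 0.66 [ 7.547e+02 -1.004e+02  4.000e-01] [260. 
[... 511 characters left out ...]
4 -104.1    2.3] [259. 232.]
{'clock': 1.0, 'joint_pos': array([-1.31310720e+00,  2.20372446e-01,  1.52652296e+00,  1.20811898e-05,
        1.39468717e+00, -1.26121523e-01]), 'dq': array([ 0.00020248, -0.00025421, -0.00026667,  0.00026645,  0.00098029,
       -0.00167424]), 'tau': array([-1.05768650e-04, -4.94574451e+01, -3.87720394e+01,  6.99328585e-02,
        4.67515911e-02,  3.48088705e-07]), 'tcp_pos': array([ 234.0176737 , -579.52043122,  404.74255233]), 'ee_rot': array([ 8.28991743e-01, -5.59260842e-01,  7.70851173e-06, -1.15220871e-06]), 'ft_force': array([ 0.51313983,  0.23555422, -0.03875091]), 'ft_torque': array([-0.02940879, -0.03594341, -0.04144135]), 'width': 86.65999646899387}
```

View pics/top1.png

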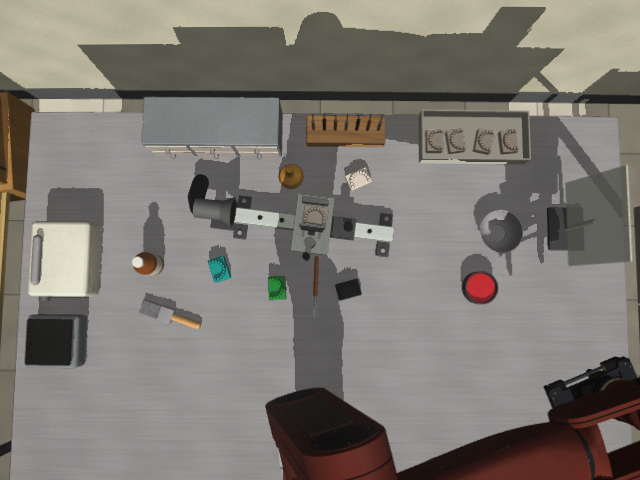

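View pics/side1.png

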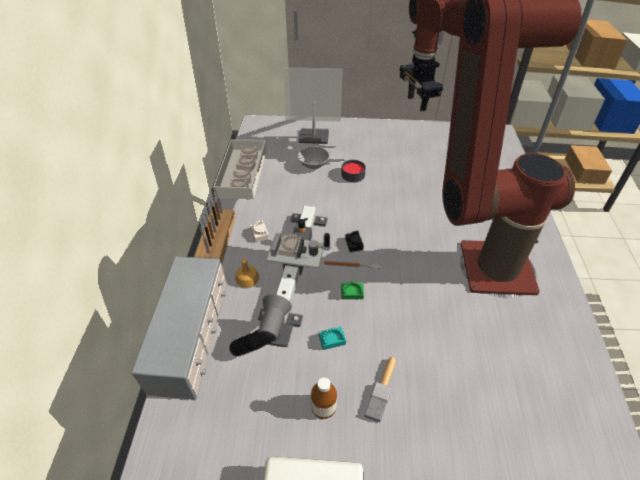

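```bash
python3 - <<'E'
from h import *
c=arm.camera("top"); save(c,"topc.png",(270,180,400,270),6)
for l in ("knob_center","crank_axis","crank_handle","jaw_face","lock_knob","carriage"):
    for d in arm.boxes_of(l,"top")[:2]:
        w=W(c,d["at"]); print("top",l,round(d["conf"],2),np.round(w,1),np.round(px(c,w),1))
    for d in arm.cut_out(l,"top")[:2]:
        v,u=np.nonzero(d["mask"]); print("  mask",round(d["conf"],2),len(u),u.mean().round(1),v.mean().round(1),u.min(),u.max(),v.min(),v.max())
for d in arm.cut_out("slide_base","top")[:1]:
    v,u=np.nonzero(d["mask"]); print("base",len(u),u.min(),u.max(),v.min(),v.max())
s=arm.camera("side"); save(s,"sidec.png",(255,195,345,275),8)
for P in ([609,-69,99],[567.5,33.5,108],[527,40,154]): print(P,px(c,P).round(1),px(s,P).round(1))
E
```

```text
mask 0.2 718 165.3 314.6 140 200 300 329
top crank_axis 0.66 [552.3  31.1 109.5] [310.  246.9]
  mask 0.6 177 308.4 247.6 303 315 237 260
  mask 0.59 33 309.2 225.3 300 324 224 228
top crank_handle 0.49 [551.4  37.2 105.6] [307.7 247.3]
  mask 0.67 174 308.0 248.1 303 314 237 260
  mask 0.56 179 315.5 200.8 303 328 197 205
  mask 0.2 61 348.1 226.0 344 352 222 230
top lock_knob 0.58 [610.  -68.1  98.4] [348.2 225.5]
  mask 0.53 69 348.1 226.1 344 352 222 231
top carriage 0.82 [596.8  15.4  69.1] [316.4 231.6]
  mask 0.69 2444 319.1 227.7 291 356 194 261
base 6376 188 393 175 261
[609, -69, 99] [348.6 225.9] [302.  220.2]
[567.5, 33.5, 108] [309.1 241. ] [313. 243.]
[527, 40, 154] [305.8 255.3] [327. 234.]
```

View pics/topc.png

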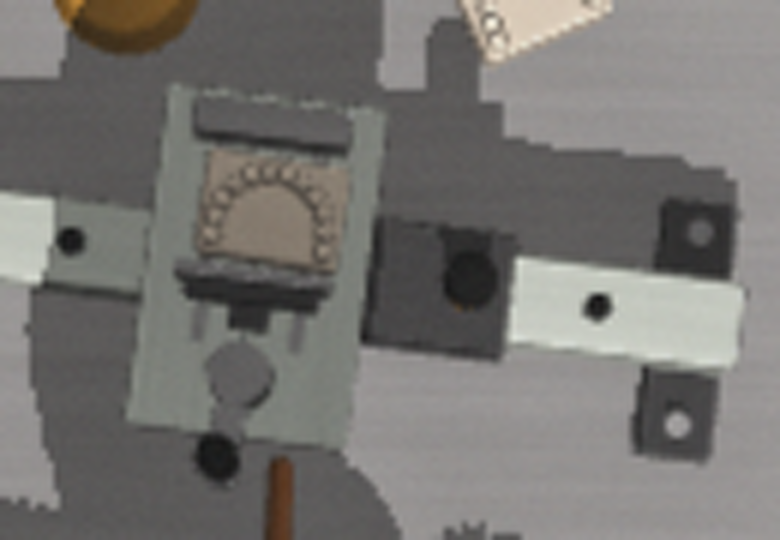

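View pics/sidec.png

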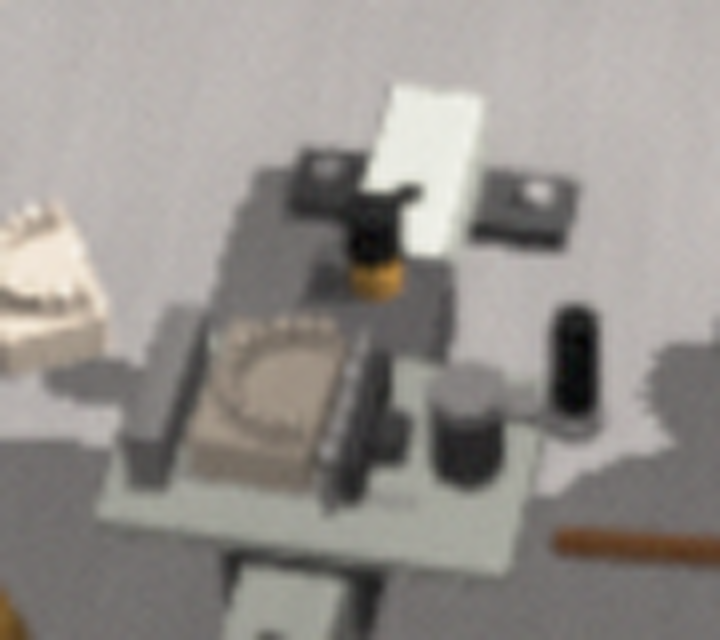

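Top crop: the knob is at full-frame (348,227), the hub at (310,242) and the handle at (306,256). Rail holes are at (282,220) and (370,231), and the nozzle is to the left, towards +y. Four things could be the cast:
- The cast between the jaws at (316,215) is the one meant.
- The spare at (358,178) is on the bench, off the vise.
- The green, turquoise and black ones at (277,288), (219,269) and (348,289) are lookalikes.

Next I'll compute the positions and check reachability.

```bash
python3 - <<'E'
from h import *
c=arm.camera("top")
P={k:at_z(c,uv,z) for k,uv,z in [("knob",(348.3,226.5),99),("hub",(310,242.2),108),("han",(306.2,256.2),154),("hL",(281.7,220),50),("hR",(369.7,231),50)]}
for k,v in P.items(): print(k,v.round(1))
d=P["hL"]-P["hR"]; L=np.linalg.norm(d); yaw=np.arctan2(-d[0],d[1]); print("holes",L,L/60,"yaw",yaw)
R=lambda v:np.array([np.cos(yaw)*v[0]+np.sin(yaw)*v[1],-np.sin(yaw)*v[0]+np.cos(yaw)*v[1]])
for k in P: print(k,"in slide frame rel hR",R((P[k]-P["hR"])[:2]).round(1))
h=R((P["han"]-P["hub"])[:2]); print("handle r",np.linalg.norm(h),"crank~",np.arctan2(h[1],-h[0]))
# rail mask-based yaw: bright rail pixels
s=arm.read_state(); print(s["clock"])
for psi in (yaw,yaw+np.pi):
  q=[np.cos(psi/2),np.sin(psi/2),0,0]
  for p in ([527,40,340],[527,40,302],[609,-69,254],[609,-9,254],[565,75,302]): 
    a=arm.solve_ik(p,q); print(psi.round(3),p,None if a is None else np.round(a,2))
E
```

```text
knob [607.4 -68.2  99. ]
hub [564.5  31.2 108. ]
han [524.8  39.1 154. ]
hL [630.1 110.2  50. ]
hR [ 601.9 -128.5   50. ]
holes 240.43465547813912 4.007244257968986 yaw -0.11755996145569637
knob in slide frame rel hR [-1.6 60.5]
hub in slide frame rel hR [-55.9 154.3]
han in slide frame rel hR [-96.2 157.4]
hL in slide frame rel hR [ -0.  240.4]
hR in slide frame rel hR [0. 0.]
handle r 40.44832310247493 crank~ 0.07776510045260202
1.8
-0.118 [527, 40, 340] [-0.07  0.05  1.84 -0.    1.25  0.04]
-0.118 [527, 40, 302] [-0.07  0.09  1.87 -0.    1.18  0.04]
-0.118 [609, -69, 254] [-0.24  0.34  1.68 -0.    1.12 -0.12]
-0.118 [609, -9, 254] [-0.14  0.33  1.69 -0.    1.12 -0.03]
-0.118 [565, 75, 302] [-0.01  0.19  1.77 -0.    1.19  0.11]
3.024 [527, 40, 340] None
3.024 [527, 40, 302] None
3.024 [609, -69, 254] None
3.024 [609, -9, 254] None
3.024 [565, 75, 302] None
```

```bash
cat >> h.py <<'E'
yaw=-0.1176; q=[np.cos(yaw/2),np.sin(yaw/2),0,0]
ex=np.array([np.cos(yaw),np.sin(yaw),0]); ey=np.array([-np.sin(yaw),np.cos(yaw),0])
def st(tag=""):
    s=arm.read_state(); f=np.array(s["ft_force"])
    print(tag,"t",round(s["clock"],2),"tcp",np.round(s["tcp_pos"],1),"f_slide",np.round([f@ex,f@ey,f[2]],1),"w",round(s["width"],1)); return s
E
python3 - <<'E'
from h import *
arm.move_to([525.2,39.2,350],q); st("above")
arm.set_gripper(50)
arm.servo_line([525.2,39.2,302],v=120); st("down")
arm.set_gripper(0); st("grip")
c=arm.camera("side"); save(c,"sideg.png",(255,150,375,240),6)
E
```

```text
above t 4.23 tcp [525.4  38.4 350.1] f_slide [-0.7 -0.3  0.5] w 86.9
down t 5.68 tcp [525.3  39.2 302.1] f_slide [ 0.1 -0.6  0.1] w 50.0
grip t 6.35 tcp [526.3  39.  302.5] f_slide [ 7.6  0.3 -3.8] w 17.2
```

View pics/sideg.png

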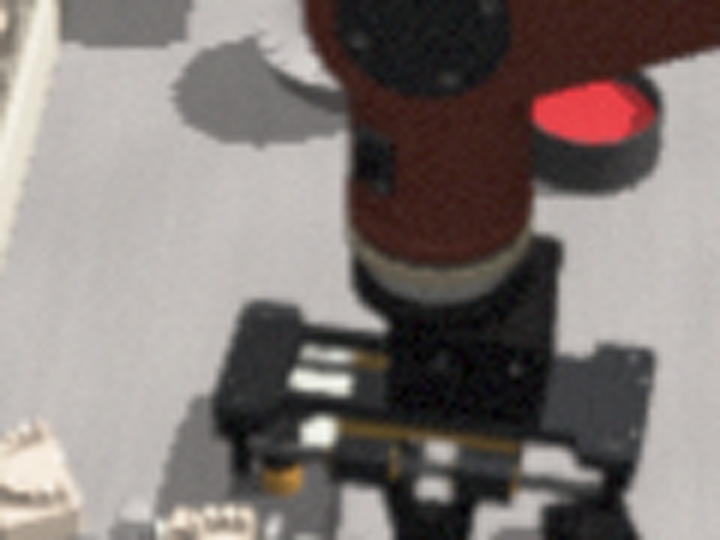

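The grip is on the handle (width 17). The force reading puts the handle about 1 mm further in +x than the target. Next I'll turn the crank clockwise along the arc, watching the force.

```bash
cat > crank.py <<'E'
from h import *
ax=np.array([565.8,31.2]); H=np.array([526.6,39.0]); a=np.arctan2(*(H-ax)[::-1]); r=40.0
done=0; F=0; a0=a
while a0-a<1.9:
    step=0.15 if a0-a<1.0 and F<6 else 0.04
    a-=step; u=np.array([np.cos(a),np.sin(a)]); t=np.array([u[1],-u[0]])   # t = clockwise tangent
    p=ax+r*u; arm.servo_line([p[0],p[1],302],v=40); arm.sleep(0.08)
    s=arm.read_state(); f=np.array(s["ft_force"])[:2]; F=-f@t; fr=f@u
    x=np.array(s["tcp_pos"])[:2]-ax
    print(round(a0-a,2),"actual",round(a0-np.arctan2(x[1],x[0]),3),"rad",round(np.hypot(*x),1),"tan",round(F,1),"radial",round(fr,1),"t",round(s["clock"],1))
    r+=np.clip(fr/10,-.7,.7)
    if F>14: break
st("end")
E
python3 crank.py
```

```text
0.15 actual 0.151 rad 39.8 tan 2.5 radial 0.3 t 6.8
0.3 actual 0.306 rad 40.0 tan 1.7 radial -0.3 t 7.2
0.45 actual 0.455 rad 40.2 tan 1.5 radial 1.2 t 7.6
0.6 actual 0.605 rad 40.4 tan 0.8 radial 0.4 t 7.9
0.75 actual 0.755 rad 40.5 tan 0.7 radial 1.2 t 8.3
0.9 actual 0.904 rad 40.7 tan 1.3 radial 1.2 t 8.7
1.05 actual 1.053 rad 40.9 tan 0.7 radial 0.8 t 9.1
1.09 actual 1.088 rad 41.0 tan 2.7 radial 0.7 t 9.4
1.13 actual 1.128 rad 41.0 tan 2.8 radial 1.6 t 9.8
1.17 actual 1.167 rad 41.1 tan 2.9 radial 0.7 t 10.1
1.21 actual 1.207 rad 41.2 tan 1.8 radial 0.4 t 10.4
1.25 actual 1.232 rad 41.2 tan 6.3 radial 0.5 t 10.8
1.29 actual 1.255 rad 41.3 tan 10.9 radial -0.4 t 11.1
1.33 actual 1.279 rad 41.3 tan 15.3 radial -1.3 t 11.4
end t 11.43 tcp [561.8  72.3 302. ] f_slide [-14.9  -3.7  16. ] w 17.1
```

```bash
python3 - <<'E'
from h import *
for n,b in (("side",(245,190,345,280)),("top",(270,180,370,270))):
    c=arm.camera(n); save(c,"cl_%s.png"%n,b,4)
cv2.imwrite("pics/cl.png",np.hstack([cv2.imread("pics/cl_side.png"),cv2.imread("pics/cl_top.png")]))
st()
E
```

```text
t 11.53 tcp [561.8  72.3 302. ] f_slide [-14.9  -3.3  14.9] w 17.1
```

View pics/cl.png

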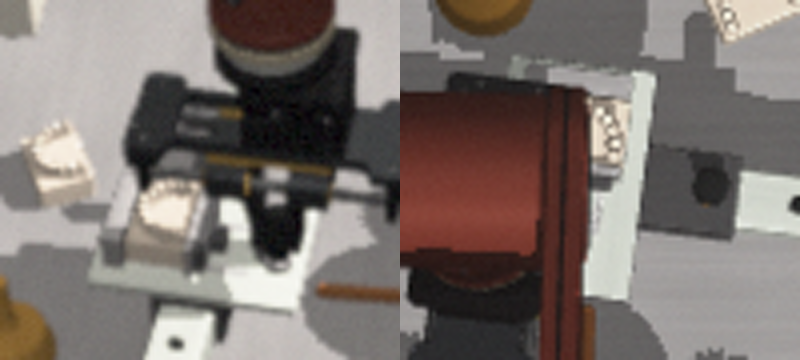

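The side view shows the cast up against the moving jaw. The crank stalls hard, with 15 N at the handle, which is about 50 N at the jaw. Next I'll release, lift, move over the knob and inspect the clamp.

```bash
python3 - <<'E'
from h import *
arm.set_gripper(45); s=st("rel")
p=s["tcp_pos"]; arm.servo_line([p[0],p[1],350],v=150)
arm.servo_line([608.2,-68.8,345],v=200); st("above knob")
ims=[]
for n,b in (("side",(250,205,330,285)),("top",(270,180,350,260))):
    c=arm.camera(n); save(c,"a.png",b,5); ims.append(cv2.imread("pics/a.png"))
    for l in ("crank_handle","crank_axis","jaw_face","fixed_jaw","cast_center","knob_center"):
        for d in arm.pinpoint(l,n)[:2]:
            w=W(c,d["at"]); print(n,l,round(d["conf"],2),w.round(1),px(c,w).round())
cv2.imwrite("pics/cl2.png",np.hstack(ims))
E
```

```text
rel t 12.31 tcp [564.  72. 302.] f_slide [-0.9  0.4  1.2] w 44.9
above knob t 13.67 tcp [607.9 -68.1 344.4] f_slide [ 0.  -1.4  0.1] w 44.8
side crank_handle 0.49 [561.4  71.  125.4] [314. 249.]
side crank_axis 0.47 [567.2  35.4 110.4] [313. 243.]
side crank_axis 0.41 [625.   25.4  69. ] [294. 249.]
side jaw_face 0.37 [626.   24.   68.8] [294. 249.]
side cast_center 0.73 [451.8 121.   11.2] [351. 290.]
side cast_center 0.66 [449.3 -73.   12.3] [353. 241.]
side knob_center 0.52 [607.9 -66.6  82.4] [302. 225.]
top crank_handle 0.53 [ 7.546e+02 -1.008e+02  4.000e-01] [358. 179.]
top crank_handle 0.5 [554.6  75.4 130.5] [292. 245.]
top crank_axis 0.77 [569.2  34.6 107.8] [309. 240.]
top crank_axis 0.57 [649.8  25.   64.8] [313. 212.]
top jaw_face 0.63 [625.5  25.8  64.5] [313. 221.]
top fixed_jaw 0.47 [676.   22.9  61.8] [314. 203.]
top cast_center 0.71 [649.7  22.5  77.6] [314. 212.]
top cast_center 0.65 [494.7 289.9  13.8] [217. 270.]
```

View pics/cl2.png

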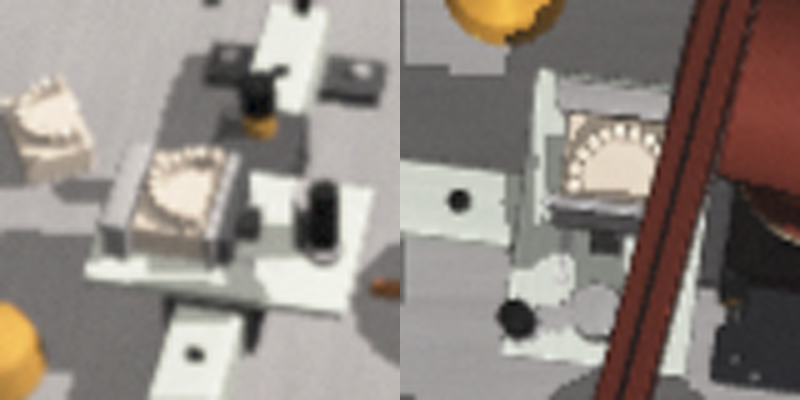

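Side crop: the cast at (180,210) fills the space between the fixed jaw at (120,225) and the moving jaw at (220,225), with no gap. The top crop agrees, so it is clamped. Next is the lock knob.

```bash
cat > knob.py <<'E'
from h import *
arm.servo_line([608.2,-68.8,253.5],v=100); st("down")
arm.set_gripper(0); s=st("grip")
# null the lateral load
p=np.array([608.2,-68.8,253.5])
for _ in range(3):
    f=np.array(s["ft_force"]); 
    if np.hypot(*f[:2])<2.5: break
    p[:2]+=np.clip(f[:2]/8,-1.5,1.5); arm.servo_line(p,v=20); arm.sleep(.1); s=st("null")
np.save("p.npy",p)
E
python3 knob.py
```

```text
down t 15.43 tcp [608.6 -68.9 254.4] f_slide [0.3 0.2 0.7] w 45.0
grip t 15.96 tcp [609.3 -69.  254.1] f_slide [ 6.2  0.6 -4. ] w 23.5
null t 16.31 tcp [609.6 -69.  254.1] f_slide [ 5.7  0.5 -0.7] w 23.3
null t 16.66 tcp [610.  -69.  254.1] f_slide [ 3.7 -1.1  3.1] w 23.5
null t 17.01 tcp [610.2 -69.  254. ] f_slide [ 1.2 -0.1  4.7] w 23.2
```

```bash
python3 - <<'E'
from h import *
p=np.load("p.npy")
for dz in (4,8,12,16):
    arm.servo_line(p+[0,0,dz],v=40); arm.sleep(.05); st("lift%d"%dz)
E
```

```text
lift4 t 17.31 tcp [610.1 -69.  256.5] f_slide [ 6.6 -0.7 -4.2] w 23.0
lift8 t 17.61 tcp [610.  -69.  260.3] f_slide [ 7.2 -0.9 -6.1] w 23.1
lift12 t 17.91 tcp [610.  -69.  264.1] f_slide [ 6.9 -1.5 -7.9] w 22.9
lift16 t 18.21 tcp [610. -69. 268.] f_slide [ 8.1 -0.6 -8. ] w 23.2
```

```bash
python3 - <<'E'
from h import *
p=np.load("p.npy"); u=np.array([0,0,17.5])
arm.servo_line(p+u,v=40); st("lift")
for d in (5,20,40,60):
    arm.servo_line(p+u+ey*d,v=50); arm.sleep(.05); s=st("slide%d"%d)
    print("  along",round((np.array(s["tcp_pos"])-[610.2,-69,254])@ey,2))
c=arm.camera("side"); save(c,"a.png",(250,195,350,295),4); ims=[cv2.imread("pics/a.png")]
for d in arm.pinpoint("knob_center","side")[:2]+arm.pinpoint("cast_center","side")[:3]: print(round(d["conf"],2),W(c,d["at"]).round(1))
c=arm.camera("top"); save(c,"a.png",(240,180,340,280),4); ims.append(cv2.imread("pics/a.png"))
cv2.imwrite("pics/sl.png",np.hstack(ims))
E
```

```text
lift t 18.46 tcp [610.1 -69.  269.4] f_slide [ 6.5 -0.8 -7.8] w 23.3
slide5 t 18.76 tcp [610.7 -63.6 269.3] f_slide [ 7.8  0.4 -8.2] w 23.2
  along 5.4
slide20 t 19.26 tcp [612.4 -48.6 269.3] f_slide [ 7.9  1.3 -7.6] w 23.4
  along 20.52
slide40 t 19.86 tcp [614.8 -28.8 269.3] f_slide [ 7.9  1.5 -7.8] w 23.2
  along 40.46
slide60 t 20.46 tcp [617.1  -9.  269.3] f_slide [ 8.3  2.2 -6.8] w 23.2
  along 60.42
0.52 [621.1  -3.7  96.6]
0.87 [449.9 -70.3  12.1]
0.79 [451.  122.9  10.4]
0.75 [656.3  82.4  71.1]
```

View pics/sl.png

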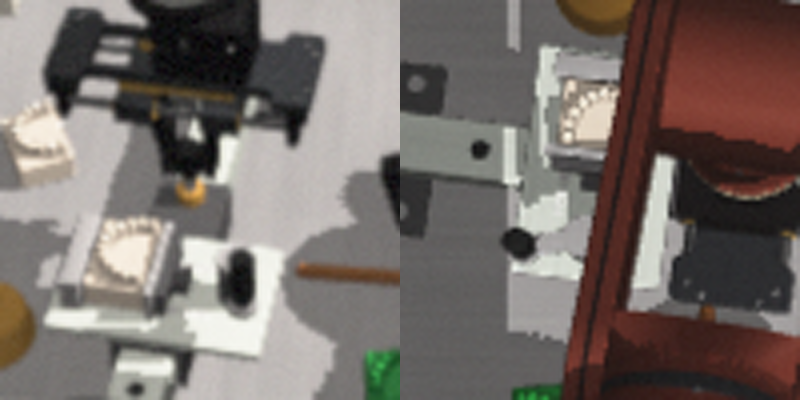

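The carriage moved about 60 mm with the cast still clamped (y went from 22.5 to 82.4 at the cast). Next I'll lower the pin and check the height against the home value of 254.0.

```bash
python3 - <<'E'
from h import *
p=np.load("p.npy")+ey*59.7
for dz in (13,9,5,2,0,-1.5):
    arm.servo_line(p+[0,0,dz],v=40); arm.sleep(.1); s=st("low%g"%dz)
    print("  along",round((np.array(s["tcp_pos"])-[610.2,-69,254])@ey,2),"h",round(s["tcp_pos"][2]-254,2))
    if s["ft_force"][2]>14: break
E
```

```text
low13 t 21.02 tcp [617.1  -9.4 264.9] f_slide [ 7.2  1.7 -7. ] w 23.4
  along 59.99 h 10.92
low9 t 21.38 tcp [617.   -9.5 261. ] f_slide [ 7.5  0.2 -6.8] w 23.4
  along 59.87 h 6.99
low5 t 21.73 tcp [617.1  -9.6 257.2] f_slide [ 6.5  0.6 -5.8] w 23.5
  along 59.81 h 3.17
low2 t 22.07 tcp [617.1  -9.6 254.3] f_slide [ 6.3  0.7 -5. ] w 23.2
  along 59.8 h 0.33
low0 t 22.43 tcp [617.2  -9.6 254. ] f_slide [1.9 0.6 5.3] w 23.5
  along 59.83 h -0.03
low-1.5 t 22.77 tcp [617.3  -9.6 253.9] f_slide [-2.5  0.4 13.5] w 23.2
  along 59.86 h -0.13
```

```bash
python3 - <<'E'
from h import *
ims=[]
for n,b in (("side",(250,195,350,295)),("top",(240,180,340,280))):
    c=arm.camera(n); save(c,"a.png",b,4); ims.append(cv2.imread("pics/a.png"))
    for l in ("knob_center","cast_center","jaw_face","fixed_jaw","crank_handle","wax_knife"):
        for d in arm.pinpoint(l,n)[:2]: print(n,l,round(d["conf"],2),W(c,d["at"]).round(1))
cv2.imwrite("pics/fin.png",np.hstack(ims)); st("final")
E
```

```text
side cast_center 0.86 [656.5  79.6  74.1]
side cast_center 0.82 [496.1 294.1  11.6]
side jaw_face 0.51 [633.5  86.   67.5]
side fixed_jaw 0.54 [683.7  83.5  66.1]
side crank_handle 0.73 [567.2 130.4 126.6]
side wax_knife 0.66 [452.1  16.4  -2.2]
top cast_center 0.8 [496.  286.3  12.1]
top cast_center 0.67 [444.1 -72.2  14.3]
top jaw_face 0.41 [632.2  89.5  66.4]
top fixed_jaw 0.45 [7.614e+02 9.270e+01 6.000e-01]
top crank_handle 0.52 [561.4 134.7 131.3]
final t 23.48 tcp [617.3  -9.6 253.9] f_slide [-2.5  0.  13.5] w 23.3
```

View pics/fin.png

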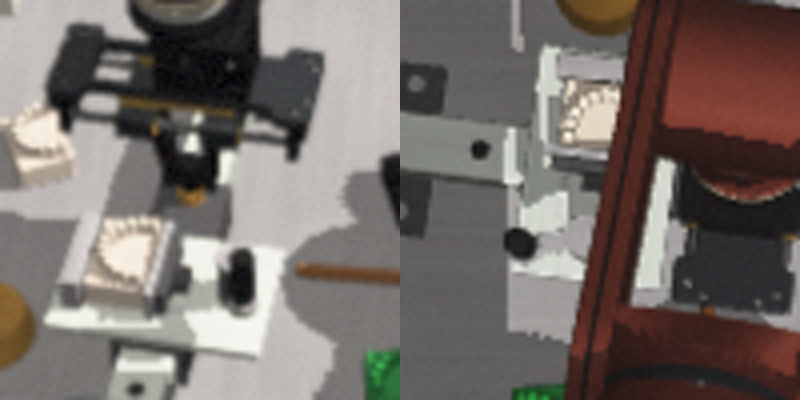

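The final view shows the cast still tight between the jaws at (125,250). The fingers hold the knob low over the bush at (190,190), and the neighbouring things have not moved.

```bash
python3 -c "
from h import *
arm.job_done(); st('done')"
```

```text
the job is handed in; nothing more can be done
the job is handed in; nothing more can be done
```

The job is handed in at about 23.5 s of the 48 s allowed: the cast is clamped, the carriage is one hole nearer the nozzle and the pin is home.

- **Clamp:** I turned the crank clockwise about 1.26 rad until it stalled, pushing the handle with about 15 N. The later pictures show the cast tight between the jaws with no gap.
- **Slide:** I pulled the lock knob up about 15 mm and moved the carriage 59.9 mm along the rail towards the nozzle.
- **Pin:** The knob went down to the same height as at the start, within about 0.1 mm. The gripper still holds it, pushing down with about 13 N.
- **Other things:** Nothing else appeared to have moved in the views I checked.

**Checks that disagreed or failed:**
- I estimated the final crank angle at about 1.35 rad, taking its zero as square to the rail, where the task says near 1.6. The zero direction was not given, so I relied on the hard stall and the pictures.
- In the last pictures the networks did not find the knob because the gripper hid it. Pin home therefore rests on the arm's height and force readings, plus the side view.

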